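# Hover the clutch hub over its drum

## Task

Someone parked a canister on the slotted clutch drum: first lift it off by its handle, set it gently upright on the bare bench beside the drum and let go. Then carry the clutch hub (toothed disc with two ears and a square stub) to the drum, clear of the parts rack between them and never touching rack or drum with it, leaving the other parts undisturbed. Finish still holding the hub level and still about a centimetre above the drum's rim, centred, its two ears over the two slots, touching nothing but your fingers: do not lower it in or let go.

Things in the scene. Friction and masses are not known exactly. Their poses are not given: they have to be found in the camera images.
- canister: Loose bare-metal lidded canister, round, 100 mm diameter, 85 mm high, about 0.5 kg, on the drum's rim at the start. Origin: centre of its underside; z up. Rigid handle: a level black bar 84 mm long (along y), 12 mm wide (x), 10 mm high, its centre 135 mm above the origin on the axis, on two uprights at y = -38 and +38 mm; 45 mm free under the bar.
- drum: Dark steel drum, fixed on a round aluminium flange (124 mm diameter, 12 mm thick), left or right of the rack. Wall 104 mm outer, 92 mm inner diameter, open top, rim 72 mm above the bench. Origin: centre of the flange's underside; z up. Two like slots in the rim, 27 mm wide, 28 mm deep, at the drum's +x and -x. At the start the canister covers its mouth.
- drum_rim (a point): The centre of the drum's mouth, on its axis at rim height (72 mm above the bench); axes as the drum's.
- hub: Loose dark steel hub, about 0.4 kg, flat on the bench on the rack's other side. Origin: centre of its underside; z up. Toothed disc 80 mm diameter, 16 mm thick; two like ears 18 mm wide reach 56 mm from the axis at its +x and -x. On the axis a square stub 28 x 28 mm (sides along x and y), top 66 mm above the origin, with a 48 mm collar up to 22 mm round its foot.
- rack: Wooden parts rack, fixed, an open box 340 mm long (its x) by 100 mm wide (its y), walls 70 mm high, with gears and upright shafts in it whose tops are up to 160 mm above the bench. Stands pointing away from the robot between the hub and the drum. Origin: centre of its underside, z up.
- spray_can: Bystander: loose white spray can, 54 mm diameter, 140 mm high, standing. Origin: centre of its underside.
- gear: Bystander: loose steel gear standing flat, 60 mm diameter, 40 mm high. Origin: centre of its underside.
- bearing: Bystander: loose steel bearing ring lying flat, 60 mm outer diameter, 22 mm high. Origin: centre of its underside.
Not all that is in view belongs to the job. What is shaped like the hub but red is not meant.

How it is judged (in metres and radians):
On the way, in this order (a step that is already met when the one before it is completed fails the run):
1. the canister is lifted clear of the drum in the fingers (z of canister in the frame of drum_rim above 0.02 m and contact force between the fingers and canister above 1 N and contact force between canister and drum below 0.1 N), for 0.1 s.
2. the canister stands upright and at rest on the bench beside the drum, released (height (world z) of canister below 0.008 m and angle between canister's own z axis and vertical below 0.1 rad and linear speed of canister below 0.02 m/s and contact force between the fingers and canister below 0.2 N and horizontal distance between canister and drum above 0.1 m and contact force between canister and rack below 0.2 N), for 0.2 s.
3. the hub is lifted off the bench in the fingers (height (world z) of hub above 0.03 m and contact force between the fingers and hub above 1 N), for 0.2 s.
At the end, for the whole second after the job is handed in: Fingers hold the hub still, underside 3-20 mm above the rim, within 6 mm of the drum axis, level within 0.08 rad, ears within 0.1 rad of the slots (either way round), touching neither drum nor canister. Canister released, upright (0.1 rad), at rest on the bench, clear of drum and rack (all of step 2 and contact force between the fingers and hub above 1 N and z of hub in the frame of drum_rim between 0.003 and 0.02 m and horizontal distance between hub and drum_rim below 0.006 m and angle between the x axis of hub and the x axis of drum, either way round below 0.1 rad and angle between hub's own z axis and vertical below 0.08 rad and linear speed of hub below 0.02 m/s and angular speed of hub below 0.1 rad/s and contact force between hub and drum below 0.05 N and contact force between hub and canister below 0.05 N); the arm keeps its last pose, push and grip.
It fails at once if the hub touches the rack or the drum (contact force between hub and rack above 0.5 N or contact force between hub and drum above 0.5 N).
It fails at once if the canister is dropped or slammed down (faster than 0.4 m/s within 40 mm of the bench) (height (world z) of canister below 0.04 m and linear speed of canister above 0.4 m/s).
It fails at once if the canister is tipped by more than 0.5 rad (angle between canister's own z axis and vertical above 0.5 rad).
It fails at once if the rack is struck (over 5 N) by arm, gripper or canister (contact force between any of the arm, the fingers, canister and rack above 5 N).
It fails at once if the spray can, the gear or the bearing is shifted by more than 25 mm or tipped (distance of any of spray_can, gear, bearing from where it was at the start of the episode above 0.025 m or angle between any of spray_can, gear, bearing's own z axis and vertical above 0.3 rad).
It also fails if it takes over 61 s, if anything falls off the work surface, if the arm or the gripper's body presses on something with over 40 N, if the wrist force passes 120 N, or if a joint passes its speed limit or range.

## Robot

A 6-joint arm with a two-finger parallel gripper is mounted at the origin on the work surface. World frame = base frame: x ahead of the robot, y to its left, z up, the work surface at z = 0. Lengths are in mm, angles in rad, forces in N, time in s.
With the tool pointing down it reaches from about 275 to 825 mm from the base axis. Payload 5.2 kg.
Tool frame: the origin (TCP) lies at the very end of the fingers, on their centre line; the grasp point (between the pads) lies 19 mm behind it; z points along the fingers, y is the line along which they close (so a half turn about z gives the same grasp; the last joint's range is limited). The gripper opens to 93 mm and grips with 3 to 60 N. Pads are 15 mm wide; open, the fingers measure 128 mm over their backs; the gripper's body (75 mm by 188 mm) begins 65 mm behind the grasp point.
Start: joints at [1.127, 0.259, 1.535, -0, 1.348, -0.203], TCP at [131.141, 534.141, 218.653] pointing down, gripper open.
Joint ranges: [-3.14, 3.14], [-0.91, 2.08], [0.19, 2.58], [-1.22, 4.36], [0.22, 2.71], [-3.12, 3.12]. Speed limits (rad/s): [2.57, 2.57, 3.14, 3.14, 3.14, 3.14].

## Interface

Orientations are given as [roll, pitch, yaw] about the fixed x, y, z axes, in that order (R = Rz(yaw) Ry(pitch) Rx(roll)).
In Python, from bench import robot gives the robot as it stands. The module is installed in compiled form; this text tells all that it offers. Calls block until the motion is done:
- robot.move_ptp(position, orientation): joint-space move of the TCP to a pose.
- robot.move_linear(position, ori=None, speed=150, f_stop=None): straight line of the TCP; ori=None keeps the orientation; speed is the mean speed in mm/s. With f_stop (N) it stops when the force on the tool has changed by that much, and returns True; else False.
- robot.move_j(angles): joint-space move.
- robot.move_gripper(opening): opening from 0.0 (shut) to 1.0 (fully open); the grip force is fixed at half the most; returns when the fingers have stopped.
- robot.sleep(seconds).
- robot.inverse_kinematics(position, orientation): joint angles nearest the present ones, or None.
- robot.get_image(name): name is "side" or "top"; returns a dict with "img" (420x560x3 uint8, blue, green, red), "fovy" (degrees; the focal length in pixels is half the picture's height over the tangent of half this angle, whatever the lens; pixels are square), "cx", "cy" (the principal point, pixels), "eye" and "orientation" of the camera in the world. Camera axes: x right, y down, z forward; pixel columns grow to the right and rows downward; lengths in mm; the calibration is good to about 2 mm. A picture is of the moment at which its call begins. There is no depth.
A pose or a line that the arm cannot do raises robot.MotionError and nothing moves.
- robot.hand_in(): hands the job in; it is judged then, once.
Readings, each from a call of its own:
- robot.current_t(): time.
- robot.current_qpos(): joint angles.
- robot.current_joint_vel(): joint speeds.
- robot.current_joint_efforts(): joint torques, N m.
- robot.current_tcp_pos(): TCP position.
- robot.current_eef_rot(): TCP orientation.
- robot.current_contact_force(): force on the tool from outside, world axes, zero at the start.
- robot.current_ft_torque(): the same for the moment, N m.
- robot.current_gripper_width(): opening from 0.0 (shut) to 1.0 (fully open).
- robot.current_finger_force(): force on a finger pad.
Only numpy, scipy, OpenCV 4.12 (cv2) and the standard library are available. Lean on these libraries where they do the work, as an engineer would, in place of code of your own. Each camera call takes 0.05 s, during which the arm holds its last target. There are 200 camera calls.

## Working session

There is one attempt and no reset: what is moved stays moved. The work goes in short steps, each a Python script; the robot and the scene stay as the last script left them, time stands still between calls to the robot, and variables do not carry over. Pictures are saved under pics/ and viewed, at most 10 in all, crops included, and the job is handed in when it is done.

```bash
mkdir -p pics; cat > h.py <<'E'
import numpy as np, cv2
from bench import robot
from scipy.spatial.transform import Rotation as R
def shot(n,f=None):
    d=robot.get_image(n)
    if f: cv2.imwrite('pics/'+f,d['img'])
    return d
def cam(d):
    f=d['img'].shape[0]/2/np.tan(np.radians(d['fovy'])/2)
    o=np.array(d['orientation'],float)
    M=o if o.shape==(3,3) else R.from_euler('xyz',o).as_matrix()
    return f,M,np.array(d['eye'],float)
def ray(d,u,v):
    f,M,e=cam(d)
    r=M@np.array([(u-d['cx'])/f,(v-d['cy'])/f,1]); return e,r/np.linalg.norm(r)
def plane(d,u,v,z):
    e,r=ray(d,u,v); return e+r*(z-e[2])/r[2]
def proj(d,P):
    f,M,e=cam(d); p=M.T@(np.array(P,float)-e); return np.array([d['cx']+f*p[0]/p[2],d['cy']+f*p[1]/p[2]])
def tri(d1,p1,d2,p2):
    e1,r1=ray(d1,*p1);e2,r2=ray(d2,*p2)
    s=np.linalg.lstsq(np.c_[r1,-r2],e2-e1,rcond=None)[0]
    a=e1+s[0]*r1;b=e2+s[1]*r2
    return (a+b)/2,np.linalg.norm(a-b)
E
python3 - <<'E'
from h import *
for n in('top','side'):
    d=shot(n,n+'0.png'); print({k:v for k,v in d.items() if k!='img'},cam(d)[1].round(3))
print(robot.current_t(),robot.current_eef_rot())
E
```

```text
{'fovy': 43.95096566282134, 'cx': 277.28538695653765, 'cy': 213.73148202843868, 'eye': array([ 399.05321672,  -61.19170477, 1374.27305238]), 'orientation': array([-3.02138479,  0.01389914, -1.57205315])} [[-0.001 -0.993  0.12 ]
 [-1.     0.003  0.014]
 [-0.014 -0.12  -0.993]]
{'fovy': 47.49678065099992, 'cx': 283.12673351524353, 'cy': 208.89788739942597, 'eye': array([347.74822469, 612.54406639, 721.93550853]), 'orientation': array([-2.30347867e+00, -1.38841898e-03, -2.87417278e+00])} [[-0.964 -0.178  0.196]
 [-0.264  0.645 -0.717]
 [ 0.001 -0.743 -0.669]]
0.1 [-3.14002524e+00 -3.04695263e-04  2.90080390e+00]
```

View pics/top0.png

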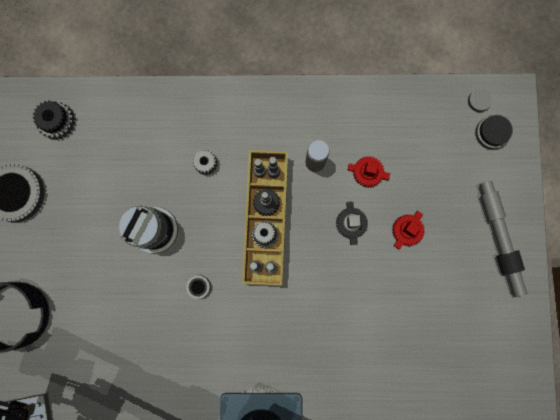

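View pics/side0.png

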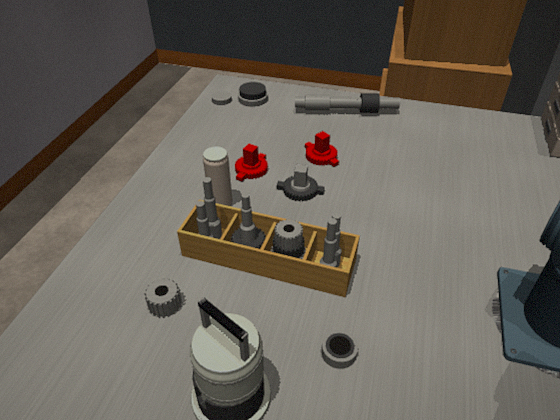

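The top view shows the canister on the drum at about (148,230), the rack at (267,220), the gear at (205,161), the bearing at (198,287) and the spray can at (318,155). There are three hub-shaped things: red (369,171), red (408,230) and dark steel (351,222). The dark one fits because the red ones are excluded. I'll confirm with an enlarged crop of the hub and handle.

```bash
python3 - <<'E'
import cv2,numpy as np
t=cv2.imread('pics/top0.png');s=cv2.imread('pics/side0.png')
c=lambda i,x,y,w,h:cv2.resize(i[y:y+h,x:x+w],(400,300),interpolation=cv2.INTER_CUBIC)
cv2.imwrite('pics/crop1.png',np.vstack([np.hstack([c(t,311,192,80,60),c(s,260,150,80,60)]),np.hstack([c(t,108,200,80,60),c(s,160,290,160,120)])]))
E
```

```text
(no output)
```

View pics/crop1.png

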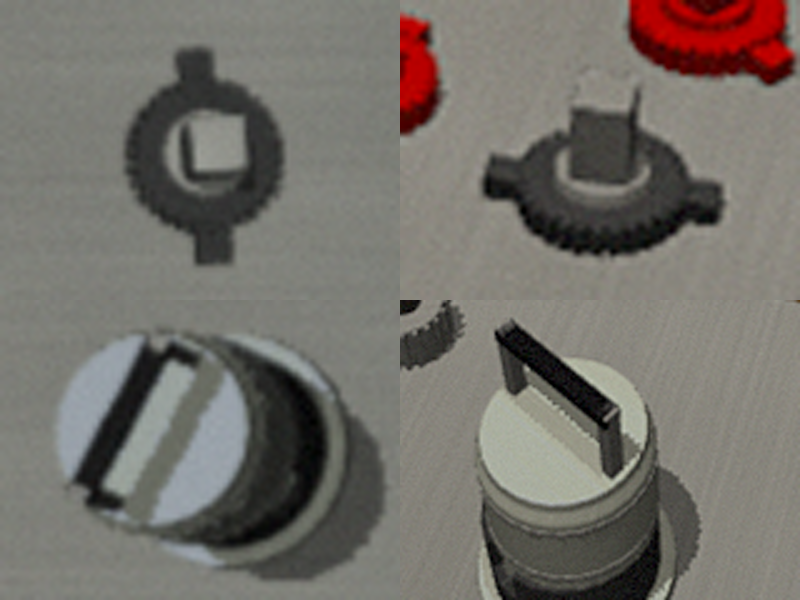

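The dark steel hub with the bright stub is the one meant (351,222 in top, about 300,185 in side), and the ears run almost along the image column. The canister handle is the black bar, from about (140,208) to (125,238) in top and from (202,301) to (244,334) in side. Next I'll measure these with masks.

```bash
cat > m.py <<'E'
from h import *
def blob(img,box,lo,hi):
    x,y,w,h=box
    g=img[y:y+h,x:x+w].max(2); m=((g>=lo)&(g<=hi)).astype(np.uint8)
    n,l,s,c=cv2.connectedComponentsWithStats(m)
    i=1+np.argmax(s[1:,4]); mm=np.zeros(img.shape[:2],np.uint8); mm[y:y+h,x:x+w]=(l==i); return mm
E
python3 - <<'E'
from m import *
t=shot('top');s=shot('side')
for n,d,b in(('top',t,(115,202,45,40)),('side',s,(190,290,70,70))):
    m=blob(d['img'],b,0,60); r=cv2.minAreaRect(cv2.findNonZero(m)); print(n,m.sum(),r,cv2.boxPoints(r).round(1).tolist())
    x,y,w,h=b
    print('\n'.join(''.join('#' if v else '.' for v in row) for row in m[y:y+h,x:x+w]))
# hub: dark mask
m=blob(t['img'],(325,190,55,65),0,85)
print('hub top');print('\n'.join(''.join('#' if v else '.' for v in row) for row in m[198:250,325:380]))
m=blob(t['img'],(335,205,35,35),110,255)
g=t['img'][205:240,335:370].max(2);print('\n'.join(' '.join('%3d'%v for v in r) for r in g[5:28,5:28]))
E
```

```text
top 195 ((134.00173950195312, 224.43426513671875), (10.29411792755127, 35.94117736816406), 28.07248878479004) [[121.0, 237.89999389648438], [137.89999389648438, 206.1999969482422], [147.0, 211.0], [130.10000610351562, 242.6999969482422]]
.............................................
.............................................
.............................................
.............................................
.............................................
.............................................
.............................................
......................##.####................
.....................##########..............
.....................############............
....................######....##.............
....................#####....................
...................######....................
...................#####.....................
..................######.....................
..................#####......................
.................######......................
.................#####.......................
................######............
[... 10520 characters left out ...]
  78 140 151 147 144 139 135 132 125 118  94  61  43  50
 56  53  54  57  76 121 140 101  41  51  82  88  83  79  80  78  76  72  66  61  45  36  50
 51  52  55  52  64  93 127 120  59  41  44  48  52  54  54  55  53  64  62  51  37  37  52
 49  53  52  58  55  68  96 124 117  81  74  73  74  75  79  75  77  75  61  42  34  37  51
 53  52  54  54  55  57  61  89 112 124 119  93  88  85  82  80  77  77  47  35  30  40  49
 56  54  52  53  54  51  51  57  75  87  95 105  93  89  90  75  56  62  56  43  46  48  50
 46  50  53  55  55  49  55  54  52  53  62  75  68  66  65  62  51  53  50  55  50  53  48
 62  48  53  51  57  53  51  53  53  52  51  57  52  52  53  51  51  52  57  52  50  48  44
```

```bash
python3 - <<'E'
from m import *
t=shot('top');s=shot('side')
for a,b,n in(((132,223),(223,318.5),'bar mid'),((139,209.5),(203,302.8),'A'),((125,236.5),(242.8,334.8),'B')):
    p,e=tri(t,a,s,b);print(n,p.round(1),round(e,1),'plane212',plane(t,*a,212)[:2].round(1),plane(s,*b,212)[:2].round(1))
a=plane(t,139,209.5,212);b=plane(t,125,236.5,212);print('bar yaw',np.arctan2(*(a-b)[[1,0]]))
a=plane(s,203,302.8,212);b=plane(s,242.8,334.8,212);print('bar yaw side',np.arctan2(*(a-b)[[1,0]]))
# stub top
g=t['img'].max(2); m=np.zeros_like(g);m[205:240,348:365]=g[205:240,348:365]>108
m=cv2.morphologyEx(m,cv2.MORPH_OPEN,np.ones((5,5)))
r=cv2.minAreaRect(cv2.findNonZero(m));print('stub',r)
g=s['img'].max(2);x=s['img'][160:186,288:316].max(2)
print('\n'.join(' '.join('%3d'%v for v in q) for q in x))
e1=plane(t,349.8,203.5,16);e2=plane(t,353.3,243,16);print('ears',e1.round(1),e2.round(1),(e1+e2)/2,np.arctan2(*(e1-e2)[[1,0]]))
# hub side ears
print('stub c',plane(t,*r[0],66))
print('flange c', plane(t,108+ (210)/5,200+150/5,12))
for n,p,z in(('rackTL',(248,153),70),('rackBR',(284,285),70),('gear',(205,161),40),('bearing',(198,287),22),('can',(318,148),140)):print(n,plane(t,*p,z).round(0))
E
```

```text
bar mid [518.7 283.6 206.2] 2.6 plane212 [519.4 282.3] [515.5 287.1]
A [550.7 268.5 208.2] 0.4 plane212 [550.  267.4] [549.4 271.1]
B [487.5 298.9 204.5] 4.2 plane212 [488.9 297.1] [483.4 303.2]
bar yaw -0.4525709475039289
bar yaw side -0.45281385546392894
stub ((354.5, 220.0), (10.0, 9.0), 90.0)
137 135 138 139 139 136 138 137 136 136 137 137 138 139 138 131 138 141 137 116  82  65  78  77  63  85  80  64
137 137 136 135 143 139 137 131 133 139 139 133 135 139 134 133 135 136 139 133 110  91  86  76  69  87  70  64
136 139 136 139 141 138 137 138 139 138 136 136 133 137 137 135 137 137 139 138 137 128 107  69  67  86  71  72
139 138 140 136 140 135 137 134 128 123 135 133 136 138 137 138 128 138 139 137 140 135 138 120 109  84  65  69
138 137 142 138 138 134 135 135 128 134 148 148 141 133 130 132 128 119 137 133 141 143 140 142 137 125 104  95
137 143 133 139 133 137 134 134 144 146 142 142 137 135 134 133 134 131 144 141 139 134 136 136 137 139 140 134
139 144 139 138 137 139 134 136 147 136 140 141 143 138 141 141 138 141 146 137 127 137 139 137 137 141 146 141
141 140 139 138 13
[... 1744 characters left out ...]
4  81  62  60  60  63  58  45
 65  57  66 121 145 110  65  66  59  66  66  67  66  73  64  74  66  51  56  81 105 119  71  64  60  59  63  56
 56  58  60 109 146 106  66  57  57  63  65  58  64  72  69  67  62  58  63  79 112 133  58  63  57  57  59  54
 57  60  66 102 140 127  71  56  61  55  61  60  58  68  65  64  58  57  66 102 135 116  59  59  64  57  62  58
ears [ 589.7 -233.3   16. ] [ 485.7 -240.5   16. ] [ 537.72495106 -236.92890287   16.        ] 0.06953266866863271
stub c [ 540.61194699 -238.05730983   66.        ]
flange c [521.43082956 293.15358257  12.        ]
rackTL [714.  32.  70.]
rackBR [378. -60.  70.]
gear [700. 146.  40.]
bearing [373. 162.  22.]
can [ 708. -143.  140.]
```

```bash
python3 - <<'E'
from m import *
t=shot('top');s=shot('side')
print('stub tri',tri(t,(354.5,220),s,(301,168)))
Y=[np.pi,0,2.689]
robot.move_ptp([518,284.5,290],Y)
robot.move_linear([518,284.5,187],speed=100,f_stop=8)
robot.move_gripper(0.0)
print(robot.current_tcp_pos(),robot.current_gripper_width()*93,robot.current_finger_force(),robot.current_t())
robot.move_linear([518,284.5,260],speed=60)
print(robot.current_gripper_width()*93,robot.current_contact_force(),robot.current_t())
cv2.imwrite('pics/l.png',np.hstack([shot('top')['img'][150:400,60:340],shot('side')['img'][170:420,120:400]]))
E
```

```text
stub tri (array([ 539.33738391, -238.60735301,   63.55607105]), np.float64(3.0974814115968887))
[517.94696117 284.1349142  186.89274222] 11.604067433823516 29.992026686668396 4.5167
11.810585660971073 [ 0.40969202  1.05361089 -6.03581995] 5.8833
```

View pics/l.png

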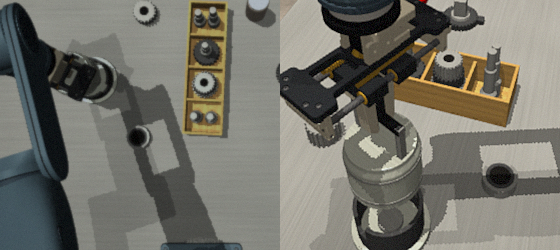

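The canister is lifted off the drum: in the side half its underside hangs clear of the rim, and 6 N of load shows in the fingers. I'll carry it to +y and set it down on the bench.

```bash
python3 - <<'E'
from m import *
robot.move_linear([490,440,260],speed=150)
robot.move_linear([490,440,130],speed=120)
print(robot.move_linear([490,440,108],speed=20,f_stop=4),robot.current_tcp_pos(),robot.current_contact_force())
robot.sleep(.2)
robot.move_gripper(0.6); robot.sleep(.3)
robot.move_linear([490,440,230],speed=120)
print(robot.current_t())
robot.move_ptp([460,-60,330],[np.pi,0,np.pi+.07])   # out of the way, toward hub
t=shot('top','top2.png');s=shot('side','side2.png');print(robot.current_t())
c=lambda i,x,y,w,h:cv2.resize(i[y:y+h,x:x+w],(400,300),interpolation=cv2.INTER_CUBIC)
T,S=t['img'],s['img']
cv2.imwrite('pics/crop2.png',np.vstack([np.hstack([c(T,114,200,80,60),c(S,150,300,160,120)]),np.hstack([c(T,40,150,160,120),c(S,0,0,560,420)])]))
E
```

```text
True [489.6545298  439.67950831 114.87547904] [-1.03824467 -0.34733243  6.01884746]
11.6583
13.6083
```

View pics/crop2.png

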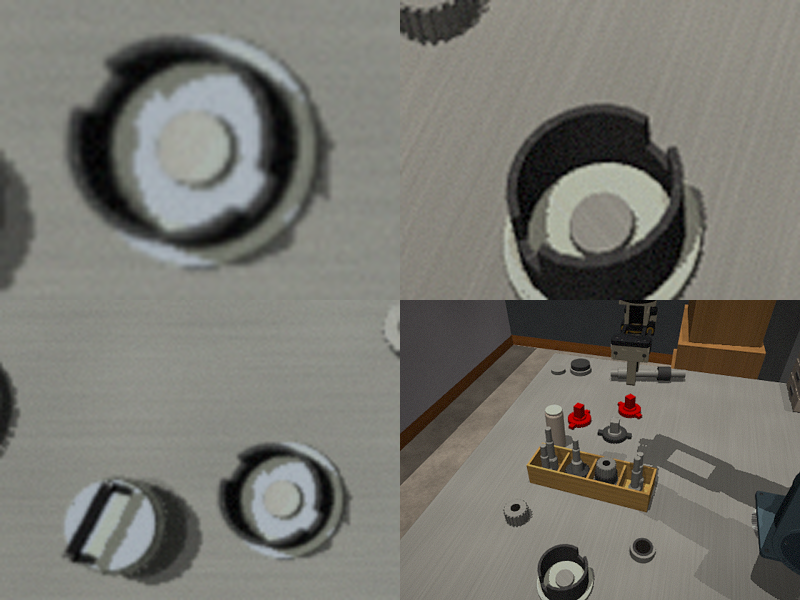

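The canister stands upright at about (84,255) in top, released and clear. The drum is open, with slots at about (132,218) and (165,239) in top and at about (264,353) in side. Next I'll enlarge it to read the slot corners.

```bash
python3 - <<'E'
import cv2,numpy as np
t=cv2.imread('pics/top2.png');s=cv2.imread('pics/side2.png')
def c(i,x,y,n):
    o=cv2.resize(i[y:y+n,x:x+n],(400,400),interpolation=cv2.INTER_CUBIC)
    o=np.clip(255*(o/255.)**.5*1.1,0,255).astype(np.uint8)
    for k in range(0,n,10): 
        p=int((k+.5)*400/n); cv2.line(o,(p,0),(p,6),(0,0,255));cv2.line(o,(0,p),(6,p),(0,0,255))
        cv2.putText(o,str(x+k),(p,16),0,.35,(0,0,255));cv2.putText(o,str(y+k),(8,p+4),0,.35,(0,0,255))
    return o
cv2.imwrite('pics/drum.png',np.hstack([c(t,125,204,50),c(s,184,335,80)]))
E
```

```text
(no output)
```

View pics/drum.png

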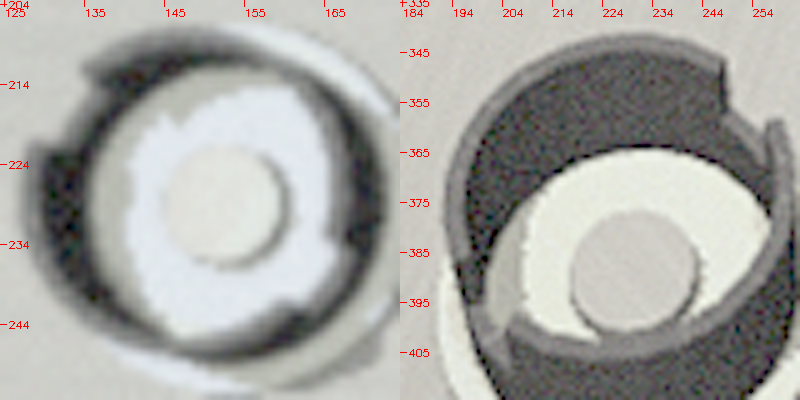

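In the enlarged drum view the side half shows the grey rim ring, with slot corners near (248,347)/(259,360) and (195,386)/(205,400). In top they are near (135,212)/(129,222) and (166,233)/(161,241). I'll cast these onto the rim plane.

```bash
python3 - <<'E'
from m import *
from scipy.optimize import least_squares
t=shot('top');s=shot('side')
ps=lambda X,Y:(184+(X-400)/5-.5,335+Y/5-.5)
pt=lambda X,Y:(125+X/8-.5,204+Y/8-.5)
so=[(632,34),(560,52),(500,95),(462,145),(447,195),(690,43),(560,357),(620,352),(680,335),(740,285),(780,225)]
to=[(25,190),(30,230),(60,295),(110,335),(100,55),(150,30)]
C={}
for n,d,f,o in(('side',s,ps,so),('top',t,pt,to)):
    P=np.array([plane(d,*f(*q),72)[:2] for q in o])
    r=least_squares(lambda v:np.hypot(*(P-v[:2]).T)-52,P.mean(0));C[n]=r.x;print(n,r.x.round(1),r.fun.round(1))
    r=least_squares(lambda v:np.hypot(*(P-v[:2]).T)-v[2],[*P.mean(0),52]);print('  free r',r.x.round(1))
for n,d,f,L in(('side',s,ps,[(726,58),(721,66),(785,120),(768,122),(455,248),(470,253),(510,322)]),('top',t,pt,[(85,68),(38,148),(330,238),(290,300)])):
    for q in L:
        p=plane(d,*f(*q),72)[:2]-C[n];print(n,q,'r',np.hypot(*p).round(1),'deg',np.degrees(np.arctan2(p[1],p[0])).round(1))
# circle centre by two views -> height check
m=blob(s['img'],(205,365,45,45),0,0) if 0 else None
# canister
print('handle now',plane(t,40+105*.4-0.0,150+220*.4,140))
# heightcheck: project mean of centers
a=proj(t,[*C['top'],72]);b=proj(s,[*C['side'],72]);print(tri(t,a,s,b))
E
```

```text
side [522.3 284.1] [-0.7 -1.9 -2.9 -2.1 -1.6 -0.7  1.1 -1.5 -2.  -3.8 -2.5]
  free r [522.6 284.3  50.3]
top [523.6 282.3] [ 0.1 -0.2  0.2 -0.  -0.2  0.3]
  free r [523.6 282.   52.2]
side (726, 58) r 51.9 deg -109.0
side (721, 66) r 48.9 deg -109.5
side (785, 120) r 52.9 deg -140.5
side (768, 122) r 48.0 deg -138.7
side (455, 248) r 49.6 deg 38.4
side (470, 253) r 46.2 deg 42.3
side (510, 322) r 49.6 deg 72.2
top (85, 68) r 51.4 deg 41.9
top (38, 148) r 50.1 deg 75.1
top (330, 238) r 47.5 deg -109.5
top (290, 300) r 48.1 deg -137.3
handle now [491.16474122 422.29460999 140.        ]
(array([523.3969453 , 282.84161206,  69.48175989]), np.float64(0.8816320095341338))
```

Slots lie at 56.5° and 236.5°, and the drum centre is at about (523,283). Next I'll grasp the hub by its stub and lift it.

```bash
python3 - <<'E'
from m import *
y=np.pi+.07
robot.move_gripper(1.0)
robot.move_ptp([539.5,-238,150],[np.pi,0,y])
print(robot.move_linear([539.5,-238,30],speed=70,f_stop=8),robot.current_tcp_pos())
robot.move_gripper(0.0);print(robot.current_gripper_width()*93,robot.current_finger_force())
robot.move_linear([539.5,-238,270],speed=110)
print(robot.current_gripper_width()*93,robot.current_contact_force(),robot.current_t(),robot.current_qpos())
t=shot('top','top3.png');s=shot('side','side3.png')
cv2.imwrite('pics/lift.png',np.hstack([cv2.resize(t['img'][150:300,260:460],(400,300)),cv2.resize(s['img'][50:250,200:400],(300,300))]))
E
```

```text
False [ 539.78953315 -238.16484957   30.44017057]
27.900821856282583 29.984873235225677
27.67625913913816 [ 0.07661262  0.40806635 -4.15052364] 20.75 [-6.04490386e-01  3.03873269e-01  1.35003761e+00  1.32945194e-06
  1.48877502e+00 -2.24530930e+00]
```

View pics/lift.png

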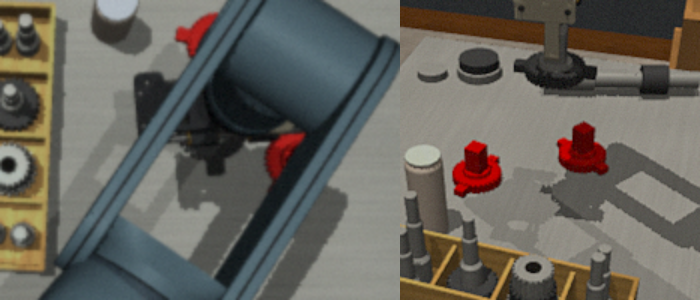

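The hub hangs level in the fingers, with its ears at about (305,96) and (331,98) in side, and 27.7 mm between the pads matches the stub. I'll carry it over the rack at hub underside of about 240 mm, stop above the drum and look.

```bash
python3 - <<'E'
from m import *
y=np.pi+np.radians(56.5)
robot.move_linear([523,283,270],[np.pi,0,y],speed=130)
robot.move_linear([523,283,145],speed=80); robot.sleep(.3)
print(robot.current_tcp_pos(),robot.current_eef_rot(),robot.current_t(),robot.current_contact_force())
s=shot('side','side4.png');t=shot('top','top4.png')
# predicted hub top-plane ears/centre, z=115+16
z=115+16;h=np.radians(56.5);u=np.array([np.cos(h),np.sin(h),0]);c=np.array([523,283,z])
for k in(56,-56):print(k,proj(s,c+k*u).round(1),proj(t,c+k*u).round(1))
x,yy,n=164,270,130
o=cv2.resize(s['img'][yy:yy+n,x:x+n],(500,500),interpolation=cv2.INTER_CUBIC)
o=np.clip(255*(o/255.)**.5*1.1,0,255).astype(np.uint8)
for k in range(0,n,10):
    p=int((k+.5)*500/n);cv2.putText(o,str(x+k),(p,10),0,.3,(0,0,255));cv2.putText(o,str(yy+k),(0,p+4),0,.3,(0,0,255))
o2=cv2.resize(t['img'][180:280,90:190],(300,300));o2=np.vstack([o2,np.zeros((200,300,3),np.uint8)])
cv2.imwrite('pics/over.png',np.hstack([o,o2]))
E
```

```text
[523.10715625 283.03816939 145.22668323] [-3.14134551e+00  3.44880822e-04 -2.15549225e+00] 27.0167 [-0.1155817   0.11940774 -3.42959538]
56 [189.7 373.6] [122.7 212.3]
-56 [255.2 326.6] [160.5 237.7]
```

View pics/over.png

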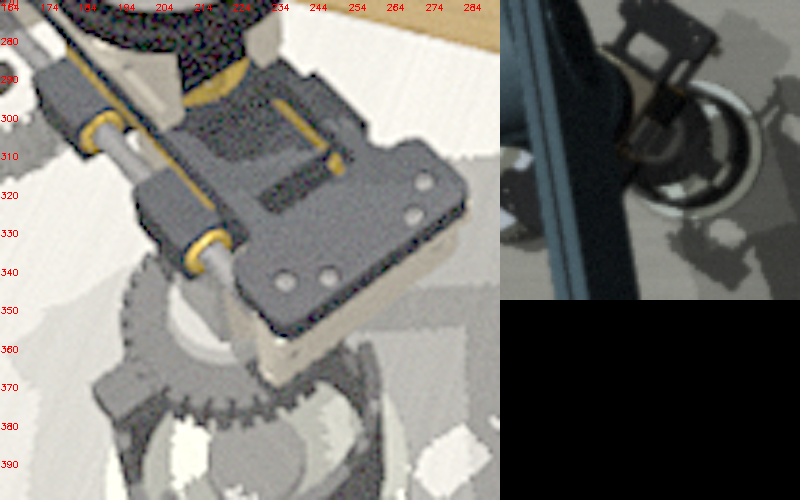

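The side view shows the hub over the drum: its near ear ends at about (191,373), against a predicted (190,373.6), above the left slot. I'll check the disc edge numerically before lowering.

```bash
python3 - <<'E'
from m import *
s=shot('side')
h=np.radians(56.5);u=np.array([np.cos(h),np.sin(h),0]);v=np.array([-u[1],u[0],0])
a=np.linspace(0,2*np.pi,400)
for sh in(0,-2):
    for z in(115,131):
        q=np.array([proj(s,np.array([523,283,z])+sh*u+40*np.array([np.cos(i),np.sin(i),0])) for i in a]);print(sh,z,'minx',q[:,0].min().round(1),q[q[:,0].argmin(),1].round(0),'maxy',q[:,1].max().round(1))
    for k in(-9,9):print('earcorner',proj(s,np.array([523,283,131])+(56+sh)*u+k*v).round(1))
g=s['img'].max(2);print('\n'.join(str(y)+' '+' '.join('%3d'%i for i in g[y,184:206]) for y in range(344,382,1)))
E
```

```text
0 115 minx 196.2 359.0 maxy 381.8
0 131 minx 194.9 353.0 maxy 375.8
earcorner [186.1 368.9]
earcorner [193.5 378.3]
-2 115 minx 197.4 358.0 maxy 380.9
-2 131 minx 196.1 352.0 maxy 374.8
earcorner [187.3 368. ]
earcorner [194.7 377.4]
344 190 193 193 189 181 171 159 167 162 165 163 167 150 106  36  55  81  73  79  81  77  79
345 191 200 194 175 158 163 162 166 161 164 170 157 104  86  62  72  75  78  84  73  76  79
346 186 175 176 164 162 161 165 165 162 167 173 150  86  72  77  82  75  78  73  72  81  77
347 176 165 163 164 166 166 164 159 157 165 167 133  67  69  77  78  80  78  75  74  72  76
348 166 164 167 164 169 162 164 164 163 164 172 140  35  47  71  75  77  77  73  75  74  74
349 173 168 164 164 162 163 161 159 162 168 174 153  47  51  65  79  77  76  77  78  78  78
350 171 164 166 164 169 165 163 159 165 175 165 125  70  65  77  72  74  75  76  77  78  75
351 165 166 161 160 164 162 159 163 164 169 153  91  70  72  74  74  73  70  77  82  82  78
352 163 165 163 164 164 155 155 164 169 171 152  85  74  70  76  77  80  80  73  76  82  77
353 164 161 165 163 163 156 164 169 16
[... 1929 characters left out ...]
  80  74  76  80  82  82  76  78  62  44  29  35  36  36
375 159 161 159 165 159 114  23  62  79  76  75  76  79  76  68  54  45  27  38  36  35  40
376 156 158 157 163 167 145  55  27  62  80  77  80  70  68  47  34  28  29  30  30  37  39
377 161 160 158 162 164 166 132  55  38  62  85  76  64  44  26  33  34  39  35  30  31  25
378 160 159 163 161 159 169 167 130  63  39  58  52  42  29  36  32  32  34  24  23  31  18
379 158 158 162 162 164 162 166 158 113  34  39  39  32  32  29  33  30  25  32  27  25  38
380 158 159 159 163 165 163 160 165 136  41  28  36  23  37  40  22  24  25  21  29  27  75
381 154 160 159 158 164 167 160 163 151  68  38  40  38  35  25  23  36  24  27  25  48 104
```

The measured ear corners (187.3,369.3) and (193.5,378) agree with the prediction to about 1 mm, so I'll lower to 10 mm above the rim.

```bash
python3 - <<'E'
from m import *
print(robot.move_linear([523.3,283.3,112],speed=25,f_stop=8)); robot.sleep(.6)
print(robot.current_tcp_pos(),robot.current_contact_force(),robot.current_gripper_width()*93,robot.current_finger_force(),robot.current_t())
s=shot('side');c=lambda i,x,y,w,h:cv2.resize(i[y:y+h,x:x+w],(800,600),interpolation=cv2.INTER_CUBIC)
o=c(s['img'],150,315,140,105);cv2.imwrite('pics/final.png',np.clip(255*(o/255.)**.5*1.1,0,255).astype(np.uint8))
E
```

```text
False
[523.28888285 283.29054796 111.98123044] [ 0.15991006  1.00577739 -3.24452248] 27.854666423754754 29.98424381017685 29.2333
```

View pics/final.png

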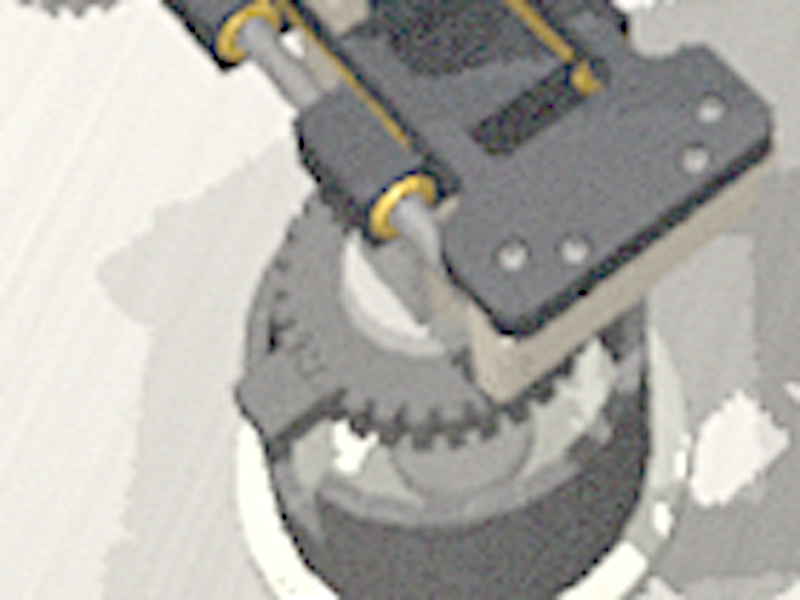

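The hub hovers level above the rim and clear of it, with the near ear at about (197,387) lined up over the slot at about (200,398). The force reading shows only the hub's weight, so I'm handing in.

```bash
python3 -c "
from bench import robot
print(robot.hand_in())"
```

```text
the job is handed in; nothing more can be done
None
```

I handed the job in with the canister released upright on the bench beside the drum and the hub held level about 10 mm above the rim, ears over the slots; the interface returned no verdict.

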